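# Push the plinth block down the curing lane

### The arm

A 6-joint arm with a two-finger parallel gripper is mounted at the origin on the work surface. World frame = base frame: x ahead of the robot, y to its left, z up, the work surface at z = 0. Lengths are in m, angles in degrees, forces in N, time in s.
With the tool pointing down it reaches from about 0.325 to 0.85 m from the base axis. Payload 15.5 kg.
Tool frame: the origin (TCP) lies at the very end of the fingers, on their centre line; the grasp point (between the pads) lies arm.grip_depth behind it (arm.grip_depth is the distance from the TCP to the grasp point, in m); z points along the fingers, y is the line along which they close (so a half turn about z gives the same grasp; the last joint's range is limited). The gripper opens to 91 mm and grips with 3 to 60 N. Pads are 32 mm wide; open, the fingers measure 118 mm over their backs; the gripper's body (76 mm by 178 mm) begins 60 mm behind the grasp point.
Start: joints at [-74.685, 28.281, 77.091, -0, 74.628, -5.472], TCP at [0.222, -0.584, 0.214] pointing down, gripper open.
Joint ranges: [-166.48, 166.48], [-47.26, 123.95], [12.59, 153.08], [-70.14, 250.14], [6.76, 159.57], [-176.63, 176.63]. Speed limits (degrees/s): [108.29, 108.29, 147.25, 172.46, 172.46, 172.46].

### API

Orientations are given as a 3x3 rotation matrix whose columns are the frame's x, y, z axes.
In Python, from rig import arm gives the robot as it stands. Calls block until the motion is done:
- arm.move_to(position, orientation): joint-space move of the TCP to a pose.
- arm.move_l(position, orientation=None, feed=0.15): straight line of the TCP; orientation=None keeps the orientation; feed is the mean speed in m/s.
- arm.move_joints(angles): joint-space move.
- arm.grip(opening): finger opening in m; the grip force is fixed at half the most; returns when the fingers have stopped.
- arm.sleep(seconds).
- arm.solve_ik(position, orientation): joint angles nearest the present ones, or None.
- arm.snapshot(name): name is "scene" or "top"; returns the picture (384x512x3 uint8, red, green, blue); there is no depth.
- arm.get_calibration(name): a dict with "intrinsics" (3x3 intrinsics, pixels), "cam_to_world" (4x4, takes a point from camera to world coordinates). Camera axes: x right, y down, z forward; pixel columns grow to the right and rows downward; lengths in m; the calibration is good to about 2 mm. A picture is of the moment at which its call begins. get_calibration takes no time and is no camera call.
A pose or a line that the arm cannot do raises arm.Unreachable and nothing moves.
- arm.sign_off(): hands the job in; it is judged then, once.
Readings, each from a call of its own:
- arm.current_t(): time.
- arm.current_joint_positions(): joint angles.
- arm.current_dq(): joint speeds.
- arm.current_tau(): joint torques, N m.
- arm.current_ee_pos(): TCP position.
- arm.current_tool_rot(): TCP orientation.
- arm.current_force(): force on the tool from outside, world axes, zero at the start.
- arm.current_torque(): the same for the moment, N m.
- arm.current_width(): finger opening in m.
- arm.current_grasp_force(): force on a finger pad.
Only numpy, scipy, OpenCV 4.12 (cv2) and the standard library are available. Lean on these libraries where they do the work, as an engineer would, in place of code of your own. Each camera call takes 0.05 s, during which the arm holds its last target. There are 200 camera calls.

### The job

With the fingertips, push the square wooden plinth block along the board, in between the two guide rails and all the way down the lane until it sits square against the stop block at the far end, then take the hand away. The rails are tacky with fresh lacquer, so neither the block nor the robot may touch either rail. Only push the block: it stays flat on the board and is not lifted or tipped, and everything else is left where it stands.

Things in the scene. Friction and masses are not known exactly. Their poses are not given: they have to be found in the camera images.
- lane: Fixed plywood board lying flat on the table, 470 x 290 mm, 15 mm thick. Origin at the centre of its underside, z up, so its top face is at z = 15 mm. Its +x axis is the direction of the lane: the open, rail-less apron is at the -x end (x from -235 to -30 mm), the rails and the stop at the +x end. The middle of the lane is y = 0. +x runs roughly from the robot's right to its left.
- rail_left: Straight aluminium guide rail fixed to the board on the lane's +y side, 205 mm long (along the board's x from -30 to 175 mm), 8 mm thick, rising 18 mm above the board. Origin at the centre of its underside, at board (72.5, 63, 15) mm; axes as the board's. Its inner face is at board y = 59 mm. Not to be touched.
- rail_right: The same rail on the -y side: origin at board (72.5, -63, 15) mm, inner face at board y = -59 mm, so the lane is 118 mm wide inside. Not to be touched.
- stop: Fixed wooden stop bar across the far end of the lane, 22 mm thick, 134 mm wide, rising 30 mm above the board. Origin at the middle of the lower edge of the face that looks back down the lane, at board (175, 0, 15) mm; axes as the board's. May be touched.
- plinth: Loose dark wooden plinth block, 96 mm along its own x, 100 mm along y, 50 mm high, with a low round collar of 82 mm diameter on top (62 mm high in all), about 0.35 kg. Origin at the centre of its underside, z up. Starts on the apron outside the rails, up to 20 mm off the lane's middle and 0.16 rad askew, +x roughly along the lane. Slides at 1 to 5 N. Fully home, its origin is at board x = 127 mm, y about 0.
- knob_a: Loose turned wooden drawer knob, 32 mm wide, 34 mm high, standing on the board outside the left rail. Origin at the centre of its underside. Leave alone.
- knob_b: The same knob, standing on the board outside the right rail. Leave alone.
- sander: Cork sanding block 100 x 60 x 34 mm lying on the table to the robot's right. Origin at the centre of its underside. Leave alone.
- bun_foot: Round wooden furniture foot, 76 mm wide, 60 mm high, on the table to the robot's right. Origin at the centre of its underside. Leave alone.
- tin: Closed tin, 80 mm wide, 100 mm high, on the table to the robot's left. Origin at the centre of its underside. Leave alone.
- cup: Open white plastic mixing cup, 72 mm wide, 85 mm high, on the table to the robot's left. Origin at the centre of its underside. Leave alone.
- brush: Paint brush with a wooden handle, about 200 mm long, lying on the table to the right of the board. Leave alone.
Mind the look-alikes: they are no part of the job. What is shaped like the plinth but orange or pink is not meant.

How it is judged:
By the outcome, as a careful person would: the job done as asked, in the order asked, and still so for the second after the job is handed in, with the robot touching nothing.
It also fails if it takes over 69 s, if anything falls off the work surface, if the arm or the gripper's body presses on something with over 40 N, if the wrist force passes 120 N, or if a joint passes its speed limit or range.

## Working session

There is one attempt and no reset: what is moved stays moved. The work goes in short steps, each a Python script; the robot and the scene stay as the last script left them, time stands still between calls to the robot, and variables do not carry over. Pictures are saved under pics/ and viewed, at most 10 in all, crops included, and the job is handed in when it is done.

```bash
mkdir -p pics
python3 - <<'E'
from rig import arm
import cv2,numpy as np
for n in("scene","top"):
    im=arm.snapshot(n); cv2.imwrite(f"pics/{n}0.png",im[...,::-1])
    c=arm.get_calibration(n); print(n,np.round(c["intrinsics"],1).tolist(),np.round(c["cam_to_world"],3).tolist())
print(arm.grip_depth,arm.current_t(),np.round(arm.current_tool_rot(),3).tolist())
E
```

```text
scene [[379.7, 0.0, 254.8], [0.0, 379.7, 194.8], [0.0, 0.0, 1.0]] [[0.379, 0.499, -0.779, 1.437], [0.925, -0.224, 0.307, -0.382], [-0.021, -0.837, -0.547, 0.679], [0.0, 0.0, 0.0, 1.0]]
top [[376.7, 0.0, 257.3], [0.0, 376.7, 192.9], [0.0, 0.0, 1.0]] [[0.011, -0.987, 0.159, 0.324], [-1.0, -0.011, 0.001, -0.02], [0.001, -0.159, -0.987, 1.548], [0.0, 0.0, 0.0, 1.0]]
0.0188 0.1 [[0.935, 0.355, -0.0], [0.355, -0.935, 0.001], [0.0, -0.001, -1.0]]
```

View pics/top0.png

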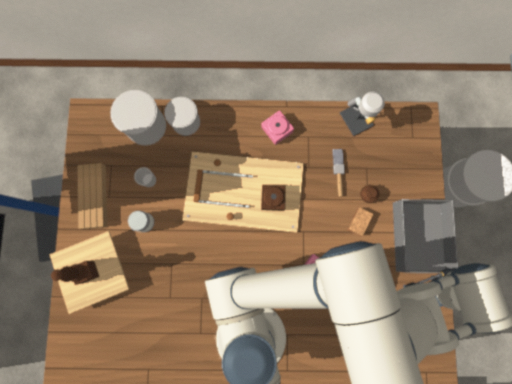

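View pics/scene0.png

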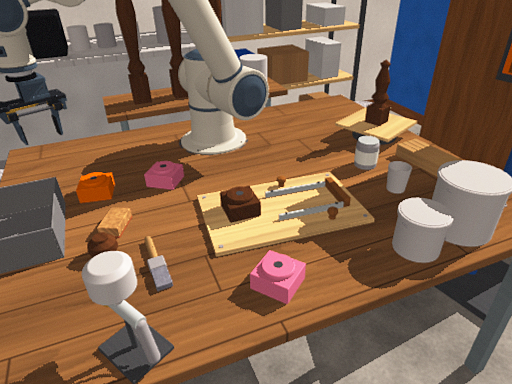

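Candidates: the dark block at top (273,197) / scene (240,203); pink blocks at top (277,127) and (312,260); an orange one at scene (96,187). I choose the dark wooden one on the board. Next: masks and a close crop.

```bash
cat > h.py <<'E'
import cv2,numpy as np
from rig import arm
def cast(n,px,z):
    c=arm.get_calibration(n);K=c["intrinsics"];T=c["cam_to_world"]
    px=np.asarray(px,float).reshape(-1,2)
    d=np.c_[(px-[K[0,2],K[1,2]])/[K[0,0],K[1,1]],np.ones(len(px))]@T[:3,:3].T
    o=T[:3,3]; return o+d*((z-o[2])/d[:,2])[:,None]
def proj(n,P):
    c=arm.get_calibration(n);K=c["intrinsics"];T=np.linalg.inv(c["cam_to_world"])
    p=np.asarray(P,float).reshape(-1,3)@T[:3,:3].T+T[:3,3]; p=p@K.T; return p[:,:2]/p[:,2:]
E
python3 - <<'E'
from h import *
def big(m):
    cs=cv2.findContours(m,cv2.RETR_EXTERNAL,cv2.CHAIN_APPROX_NONE)[0]; return max(cs,key=cv2.contourArea)
S=[]
for n,(x,y,w,h) in {"top":(170,140,150,105),"scene":(190,160,190,100)}.items():
    im=cv2.imread(f"pics/{n}0.png")
    cr=cv2.resize(im[y:y+h,x:x+w],(800,int(800*h/w)),interpolation=cv2.INTER_CUBIC)
    cr=cr[:560]
    hsv=cv2.cvtColor(im,cv2.COLOR_BGR2HSV)
    print(n,"hsv board",hsv[210,270] if n=="top" else hsv[225,230],"plinth",hsv[197,273] if n=="top" else hsv[210,250])
    R=np.zeros(hsv.shape[:2],np.uint8);R[y:y+h,x:x+w]=255
    bm=cv2.inRange(hsv,(12,50,150),(35,255,255))&R
    bm=cv2.morphologyEx(bm,cv2.MORPH_CLOSE,np.ones((3,3)))
    c=cv2.convexHull(big(bm)); W=cast(n,c,0.015)[:,:2]*1000
    r=cv2.minAreaRect(W.astype(np.float32)); print("board rect",np.round(r[0],1),np.round(r[1],1),round(r[2],2))
    cv2.imwrite(f"pics/{n}_crop.png",cr)
E
```

```text
top hsv board [ 17 107 164] plinth [20  9 89]
board rect [578.8  36. ] [434.8 608.6] 0.66
scene hsv board [ 15 139 141] plinth [ 10 164  53]
board rect [560.2  65.6] [698.9 536.5] 65.43
```

View pics/top_crop.png

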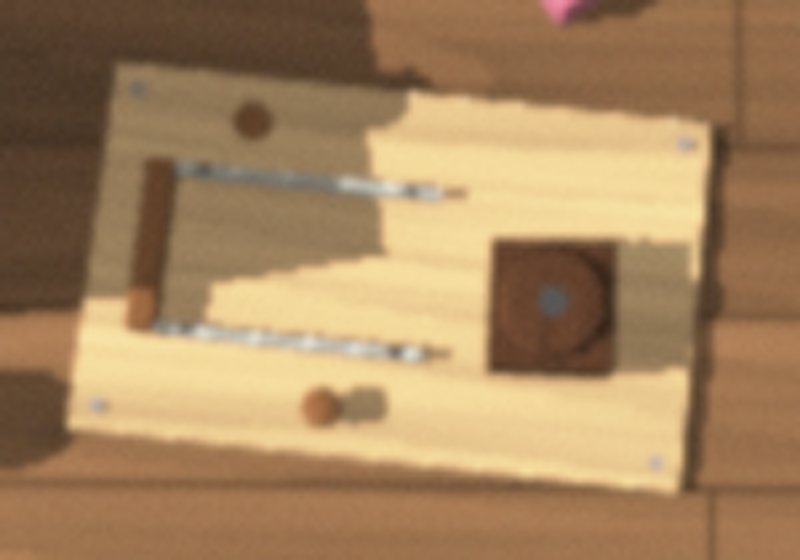

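View pics/scene_crop.png

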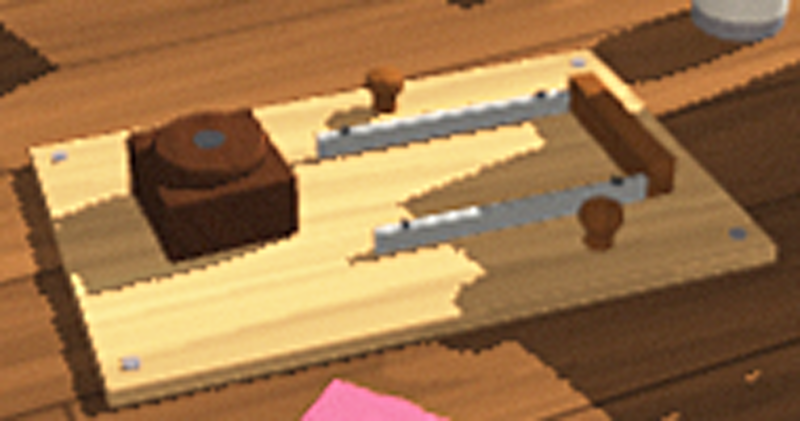

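```bash
cat >> h.py <<'E'
def top_gray(im,off,size,s=8):
    x,y=off;w,h=size
    return cv2.resize(im[y:y+h,x:x+w],None,fx=s,fy=s,interpolation=cv2.INTER_CUBIC)
def unc(p,off,s): return (np.asarray(p,float).reshape(-1,2)+.5)/s-.5+np.array(off)
def plinth_edges(im,off,size,s=8,thr=None):
    """dark blob minAreaRect corners in full-image px (top view)"""
    g=top_gray(im,off,size,s); v=cv2.cvtColor(g,cv2.COLOR_BGR2HSV)[...,2]
    m=(v<(thr or 105)).astype(np.uint8)*255
    m=cv2.morphologyEx(m,cv2.MORPH_OPEN,np.ones((17,17)))
    c=max(cv2.findContours(m,0,cv2.CHAIN_APPROX_NONE)[0],key=cv2.contourArea)
    return c,unc(c,off,s),m
E
python3 - <<'E'
from h import *
B={"top":([(116,64),(712,123),(683,492),(68,430)],(170,140),800/150),
   "scene":([(775,248),(108,392),(30,150),(585,50)],(190,160),800/190)}
# order: far+ (x big,+y lane end) , apron +x , apron -x, stop -x
for n,(p,o,s) in B.items():
    W=cast(n,unc(p,o,s),.015)[:,:2]*1000
    e=np.roll(W,-1,0)-W
    print(n,W.round(0).tolist(),"len",np.linalg.norm(e,axis=1).round(1),"ctr",W.mean(0).round(1),"ang",np.degrees(np.arctan2(e[:,1],e[:,0])).round(2))
# rails (tops z=.033) and stop corners, top crop px
f=lambda p,z:(cast("top",unc(p,(170,140),800/150),z)[:,:2]*1000).round(1).tolist()
print("stop top edge lane side",f([(176,162),(155,328)],.045))
print("rail tops lane-mid ends",f([(178,170),(440,194),(158,328),(424,354)],.033))
im=cv2.imread("pics/top0.png")
for thr in(95,110):
    c,pc,m=plinth_edges(im,(255,178),(36,38),8,thr)
    r=cv2.minAreaRect(pc.astype(np.float32));b=cv2.boxPoints(r)
    print(thr,r,b.round(2).tolist()); print(f"z65",(cast("top",b,.065)[:,:2]*1000).round(1).tolist(),"z15",(cast("top",b,.015)[:,:2]*1000).round(1).tolist())
v=cv2.cvtColor(im,cv2.COLOR_BGR2HSV)[...,2]
print(v[182:214:4,258:292])
# metal dot centre
d=im[190:204,266:280].astype(int); sat=d.max(2)-d.min(2); ys,xs=np.where((sat<25)); print("dot",xs.mean()+266,ys.mean()+190,len(xs),f and (cast("top",[xs.mean()+266,ys.mean()+190],.077)*1000).round(1))
ims=cv2.imread("pics/scene0.png");d=ims[186:204,228:252].astype(int);sat=d.max(2)-d.min(2);ys,xs=np.where((sat<25)&(d.max(2)>60));print("dot scene",xs.mean()+228,ys.mean()+186,len(xs),(cast("scene",[xs.mean()+228,ys.mean()+186],.077)*1000).round(1))
E
```

```text
top [[743.0, 260.0], [701.0, -208.0], [413.0, -184.0], [455.0, 286.0]] len [470.4 289.2 471.3 289.7] ctr [577.9  38.4] ang [-95.15 175.17  84.91  -5.02]
scene [[747.0, 257.0], [704.0, -208.0], [417.0, -181.0], [459.0, 283.0]] len [466.4 287.9 465.5 289.9] ctr [581.7  37.8] ang [-95.35 174.59  84.88  -5.23]
stop top edge lane side [[658.2, 205.8], [529.9, 217.2]]
rail tops lane-mid ends [[654.6, 205.8], [638.1, 3.6], [531.6, 216.8], [513.9, 14.1]]
95 ((280.6875, 196.375), (20.375, 8.25), 90.0) [[276.55999755859375, 186.19000244140625], [284.80999755859375, 186.19000244140625], [284.80999755859375, 206.55999755859375], [276.55999755859375, 206.55999755859375]]
z65 [[590.9, -95.3], [591.2, -128.3], [509.2, -128.2], [508.8, -95.5]] z15 [[599.9, -97.8], [600.2, -131.9], [515.4, -131.9], [515.0, -98.1]]
110 ((273.80511474609375, 197.2830810546875), (22.911277770996094, 24.194774627685547), 2.6630008220672607) [[261.79998779296875, 208.83999633789062], [262.9200134277344, 184.6699981689453], [285.80999755859375, 185.72999572753906], [284.69000244140625, 209.89999389648438]]
z65 [[499.1, -37
[... 643 characters left out ...]
4  91  85  64  71 109 145 154 154 153 154 153]
 [235 234 225 179 122 111 121 112 106 105 106 106 103  97  93  93  92  97
  100 104 101  98  93  93  85  69  69 106 139 147 148 151 151 151]
 [242 241 230 179 118 100 106 109 111 110 105 104 104  98  96 101 100 107
  105 105  98  94  85  72  60  67  79 108 135 143 144 141 143 141]
 [240 239 224 163 110  99  99  96  98  99  99 100  98  92  91  89  85  88
   88  88  87  86  93 102 102 100 103 116 140 146 144 143 140 143]
 [232 231 225 209 195 191 188 182 169 163 164 163 164 158 147 143 143 145
  143 139 130 127 129 125 130 139 169 205 216 218 219 222 222 221]]
dot 273.1 195.95 20 [[549.4 -81.1  77. ]]
dot scene 239.0 192.5 24 [[549.  -81.8  77. ]]
```

```bash
cat >> h.py <<'E'
A=np.radians(85.0);C=np.array([.580,.038]);U=np.array([np.cos(A),np.sin(A)]);V=np.array([-U[1],U[0]])
def w(bx,by,z): return np.r_[C+U*bx/1000+V*by/1000,z]
def board(p): d=np.asarray(p)[:2]-C; return np.array([d@U,d@V])*1000
def rot(yax):
    y=np.r_[yax,0];z=np.array([0,0,-1.]);return np.c_[np.cross(y,z),y,z]
def best(p,yax):
    q0=np.array(arm.current_joint_positions());o=[]
    for s in(1,-1):
        q=arm.solve_ik(p,rot(s*yax))
        if q is not None:o.append((np.abs(np.array(q)-q0).max(),s,q))
    print([(round(a),s,np.round(q).tolist()) for a,s,q in o]); o.sort(key=lambda t:t[0]);return rot(o[0][1]*yax)
def snap(n,f): im=arm.snapshot(n)[...,::-1].copy();cv2.imwrite(f"pics/{f}.png",im);return im
E
python3 - <<'E'
from h import *
arm.grip(.045); print("width",arm.current_width())
p=w(-122,105,.2); R=best(p,U); arm.move_to(p,R)
arm.move_l(w(-122,105,.028),feed=.15)
f0=np.array(arm.current_force()); print("t",arm.current_t(),f0.round(2))
y=92; arm.move_l(w(-122,y,.028),feed=.08)
while y>66:
    f=(np.array(arm.current_force())-f0)[:2]; print(y,round(float(f@V),2),round(float(f@U),2),end=" | ")
    if f@V>.6: break
    y-=2; arm.move_l(w(-122,y,.028),feed=.03)
print("\n",arm.current_t(),board(arm.current_ee_pos()))
E
```

```text
width 0.04469803636457614
[(96, 1, [-16.0, 17.0, 99.0, -0.0, 64.0, -101.0]), (84, -1, [-16.0, 17.0, 99.0, -0.0, 64.0, 79.0])]
t 4.2667 [-0.33  0.55 -0.61]
92 1.01 -0.64 | 
 4.5833 [-122.055566     91.40880389]
```

```bash
cat >> h.py <<'E'
def force(n=6):
    a=[]
    for _ in range(n): arm.sleep(.03);a.append(arm.current_force())
    return np.mean(a,0)
def creep(frm,to,step,thr,d,f0):
    """frm,to functions of s ->pos; step until mean force along d exceeds thr"""
E
python3 - <<'E'
from h import *
arm.sleep(.3);f0=force();print(f0.round(2))
y=92
while y>66:
    y-=2; arm.move_l(w(-122,y,.028),feed=.05)
    f=(force()-f0)[:2]; print(y,board(arm.current_ee_pos())[1].round(1),round(float(f@V),2),end=" | ")
    if f@V>.7: break
print("\n",arm.current_t())
snap("scene","lat")
E
```

```text
[ 0.21 -0.13  0.02]
90 90.0 0.01 | 88 87.9 0.55 | 86 86.0 0.97 | 
 6.4333
```

View pics/lat.png

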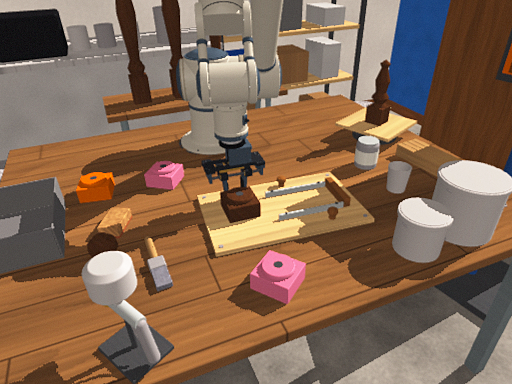

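The fingers stand on the robot side of the block at (237,195), just touching it. I'll push it 20 mm sideways, back off and look.

```bash
cat >> h.py <<'E'
def dot():
    o=[]
    for n,s in(("top",3),("scene",3)):
        im=arm.snapshot(n)[...,::-1].astype(int); P=np.array(o[0]) if o else None
        yield n,im
def rearpose(bx): return bx-48-16
E
python3 - <<'E'
from h import *
arm.move_l(w(-122,66,.028),feed=.03); print((force()).round(2),board(arm.current_ee_pos()).round(1))
arm.move_l(w(-122,110,.028),feed=.1); arm.move_l(w(-122,110,.16),feed=.2)
p=w(-235,0,.16); R=best(p,V); arm.move_to(p,R)
print(arm.current_t()); 
t=snap("top","t1"); s=snap("scene","s1")
a=cv2.resize(t[140:245,170:320],(600,420),interpolation=cv2.INTER_CUBIC)
b=cv2.resize(s[160:260,190:380],(600,316),interpolation=cv2.INTER_CUBIC)[:180]
cv2.imwrite("pics/both1.png",np.vstack([a,b]))
E
```

```text
[0.   0.39 0.19] [-122.   66.]
[(81, 1, [-25.0, 29.0, 86.0, -0.0, 66.0, 160.0]), (99, -1, [-25.0, 29.0, 86.0, -0.0, 66.0, -20.0])]
10.2333
```

View pics/both1.png

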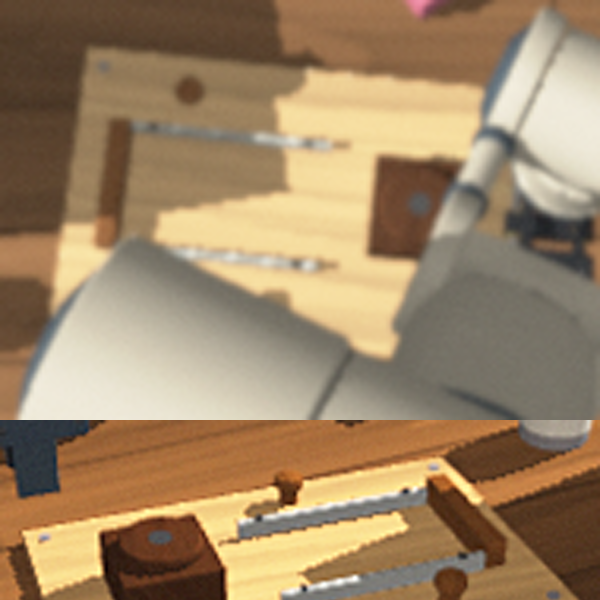

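The block at crop (420,203) now looks square to the lane. Next I convert its centre and its left edge to board coordinates.

Run:
```python
from h import *
t=cv2.imread("pics/t1.png").astype(int);s=cv2.imread("pics/s1.png").astype(int)
for n,im,c in(("top",t,(274,190)),("scene",s,(240,197))):
    x,y=c;d=im[y-5:y+6,x-6:x+7];sat=d.max(2)-d.min(2);ys,xs=np.where((sat<27)&(d.max(2)>60));p=(xs.mean()+x-6,ys.mean()+y-5)
    print(n,np.round(p,1),len(xs),board(cast(n,p,.077)[0]).round(1))
# front (left) and upper edges in top view, subpixel by half level; z=.015/.065
v=t.max(2)
L=[]
for r in range(182,201):
    row=v[r,258:272];k=np.where((row[:-1]>=175)&(row[1:]<175))[0]
    if len(k):k=k[-1];L.append((258+k+(row[k]-175)/(row[k]-row[k+1]),r))
Lb=np.array([board(q) for q in cast("top",L,.015)]);k=np.polyfit(Lb[:,1],Lb[:,0],1);print("front x at y0",k[1].round(1),"yaw deg",-np.degrees(np.arctan(k[0])).round(1),len(L))
T=[]
for c in range(267,280):
    col=v[174:186,c];k=np.where((col[:-1]>=175)&(col[1:]<175))[0]
    if len(k):k=k[-1];T.append((c,174+k+(col[k]-175)/(col[k]-col[k+1])))
Tb=np.array([board(q) for q in cast("top",T,.065)]);print("far side y",Tb[:,1].round(1),"fit yaw",np.degrees(np.polyfit(Tb[:,0],Tb[:,1],1)[0]).round(1))
for l in ([(178,170),(440,194)],[(158,328),(424,354)]):
    print("rail mid y",[board(q).round(1).tolist() for q in cast("top",unc(l,(170,140),800/150),.033)])
```

```text
top [274.3 190.5] 22 [-124.    -2.1]
scene [240.  196.5] 24 [-124.9   -1.1]
front x at y0 -77.8 yaw deg -0.5 19
far side y [-49.9 -49.8 -49.8 -49.6 -49.7 -49.5 -49.1 -49.2 -49.6 -50.2 -51.3 -53.3
 -54.2] fit yaw 4.0
rail mid y [[173.7, -59.7], [-29.2, -60.8]]
rail mid y [[173.9, 63.8], [-29.6, 63.7]]
```

Run:
```python
from h import *
R=rot(-V)
for bx in(-225,-188,0,66): print(np.round(arm.solve_ik(w(bx,0,.028),R)).tolist())
arm.move_to(w(-225,0,.16),R); arm.move_l(w(-225,0,.028),feed=.15)
arm.sleep(.2);f0=force()
arm.move_l(w(-194,0,.028),feed=.06); x=-194
while x<-178:
    f=(force()-f0)[:2];print(x,round(float(-f@U),2),end=" | ")
    if -f@U>.7:break
    x+=2;arm.move_l(w(x,0,.028),feed=.05)
arm.move_l(w(-152,0,.028),feed=.03)
print(arm.current_t(),force().round(2),board(arm.current_ee_pos()).round(1))
t=snap("top","t2"); s=snap("scene","s2")
a=cv2.resize(t[140:245,170:320],(600,420),interpolation=cv2.INTER_CUBIC)
b=cv2.resize(s[160:260,190:380],(600,316),interpolation=cv2.INTER_CUBIC)[:180]
cv2.imwrite("pics/both2.png",np.vstack([a,b]))
```

```text
[-24.0, 39.0, 92.0, -0.0, 49.0, -19.0]
[-21.0, 38.0, 93.0, -0.0, 48.0, -16.0]
[-2.0, 38.0, 93.0, -0.0, 48.0, 3.0]
[4.0, 39.0, 91.0, -0.0, 50.0, 9.0]
-194 0.14 | -192 0.07 | -190 0.03 | -188 0.4 | -186 0.71 | 18.4667 [-0.51 -0.39  0.32] [-152.1    0. ]
```

View pics/both2.png

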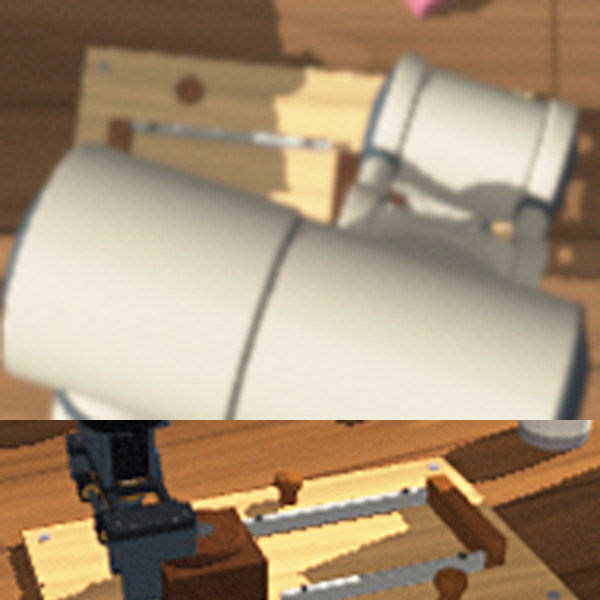

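The block's front stands just short of the rail mouth, at top crop (337,150). I'll check the front corner's y and the yaw before entering.

Run:
```python
from h import *
v=cv2.imread("pics/t2.png").astype(int).max(2)
L=[]
for r in range(179,194):
    row=v[r,246:262];k=np.where((row[:-1]>=175)&(row[1:]<175))[0]
    if len(k):k=k[-1];L.append((246+k+(row[k]-175)/(row[k]-row[k+1]),r))
Lb=np.array([board(q) for q in cast("top",L,.015)]);k=np.polyfit(Lb[:,1],Lb[:,0],1);print("front",k[1].round(1),"yaw",-np.degrees(np.arctan(k[0])).round(1),len(L),Lb.round(1).tolist())
T=[]
for c in range(254,260):
    col=v[170:186,c];k=np.where((col[:-1]>=175)&(col[1:]<175))[0]
    if len(k):k=k[-1];T.append((c,170+k+(col[k]-175)/(col[k]-col[k+1])))
print("far side",[board(q).round(1).tolist() for q in cast("top",T,.065)])
# right rail: brightness profile across, at a few columns, (board y at z=.033)
im=cv2.imread("pics/t0.png") if 0 else cv2.imread("pics/top0.png").astype(int)
for lo,hi in((168,182),(198,212)):
  for c in range(215,250,8):
    d=im[lo:hi,c];sat=(d.max(1)-d.min(1));wt=np.clip(60-sat,0,None);r=(wt*np.arange(lo,hi)).sum()/max(wt.sum(),1);print("rail",c,round(r,2),board(cast("top",(c,r),.033)[0]).round(1))
# scene: plinth dot
s=cv2.imread("pics/s2.png").astype(int);x,y=255,193;d=s[y-5:y+6,x-6:x+7]
```

```text
front -60.2 yaw 29.5 15 [[-37.2, -52.5], [-37.2, -48.2], [-37.0, -44.0], [-37.1, -39.8], [-37.5, -35.6], [-37.4, -31.3], [-37.4, -27.1], [-37.4, -22.9], [-37.2, -18.6], [-58.9, -16.6], [-61.6, -12.6], [-67.4, -9.0], [-37.2, -1.8], [-71.1, -1.0], [-69.1, 3.4]]
far side [[-38.8, -45.4], [-41.9, -55.1], [-46.0, -55.0], [-50.3, -51.7], [-54.5, -50.0], [-58.5, -50.8]]
rail 215 172.61 [123.9 -59.8]
rail 223 173.45 [ 90.8 -59.6]
rail 231 174.1 [ 57.8 -60.1]
rail 239 175.06 [ 24.7 -59.3]
rail 247 175.5 [ -8.2 -60.7]
rail 215 202.58 [109.5  63.6]
rail 223 203.48 [76.8 64. ]
rail 231 204.34 [44.1 64.3]
rail 239 205.12 [11.5 64.3]
rail 247 205.95 [-21.1  64.5]
```

Yaw is 0 and the offset from mid-lane is about 2 mm, against 9 mm of clearance. I'll push down the lane with a slight drift towards +y.

Run:
```python
from h import *
R=rot(-V)
arm.move_l(w(-60,1,.028),feed=.035)
snap("scene","s3a"); print(force().round(2))
arm.move_l(w(52,1.5,.028),feed=.035); f0=force();print(f0.round(2),arm.current_t())
x=52
while x<70:
    x+=1.5;arm.move_l(w(x,1.5,.028),feed=.03);f=(force(4)-f0)[:2];print(x,board(arm.current_ee_pos())[0].round(1),round(float(-f@U),1),end=" | ")
    if -f@U>6:break
print(arm.current_t())
s=snap("scene","s3");t=snap("top","t3")
cv2.imwrite("pics/both3.png",np.hstack([cv2.resize(cv2.imread(f"pics/{q}.png")[150:270,200:370],(400,282),interpolation=cv2.INTER_CUBIC) for q in("s3a","s3")]))
```

```text
[-0.18 -1.62  0.07]
[ 0.06 -2.53  1.4 ] 25.3417
53.5 53.7 -2.1 | 55.0 55.1 -2.3 | 56.5 56.5 -2.6 | 58.0 58.1 -2.6 | 59.5 59.6 -2.0 | 61.0 61.1 -1.9 | 62.5 61.3 11.1 | 28.025
```

View pics/both3.png

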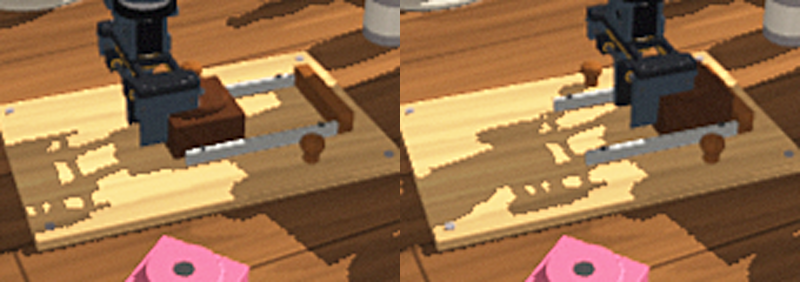

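The force jumped to 11 N at TCP x = 61: the block is against the stop. I'll back straight off, lift and check.

Run:
```python
from h import *
arm.move_l(w(15,1,.028),feed=.06); arm.move_l(w(0,1,.2),feed=.15)
arm.move_joints([-74.685,28.281,77.091,0,74.628,-5.472])
print(arm.current_t())
s=snap("scene","s4");t=snap("top","t4")
a=cv2.resize(t[140:245,170:320],(500,350),interpolation=cv2.INTER_CUBIC)
b=cv2.resize(s[160:260,190:380],(475,250),interpolation=cv2.INTER_CUBIC)
c=np.zeros((600,500,3),np.uint8);c[:350]=a;c[350:,:475]=b;cv2.imwrite("pics/both4.png",c)
for n,im,z in(("top",t,(215,185)),("scene",s,(315,185))):
    p=proj(n,w(127,0,.077))[0];x,y=p.round().astype(int);d=im[y-6:y+7,x-7:x+8].astype(int);sat=d.max(2)-d.min(2);ys,xs=np.where(sat<np.percentile(sat,12));q=(xs.mean()+x-7,ys.mean()+y-6);print(n,p.round(1),np.round(q,1),board(cast(n,q,.077)[0]).round(1))
```

```text
32.9083
top [211.3 184.9] [210.9 184.9] [128.3   0.3]
scene [319.7 181.4] [320.2 181.4] [128.5  -0.5]
```

View pics/both4.png

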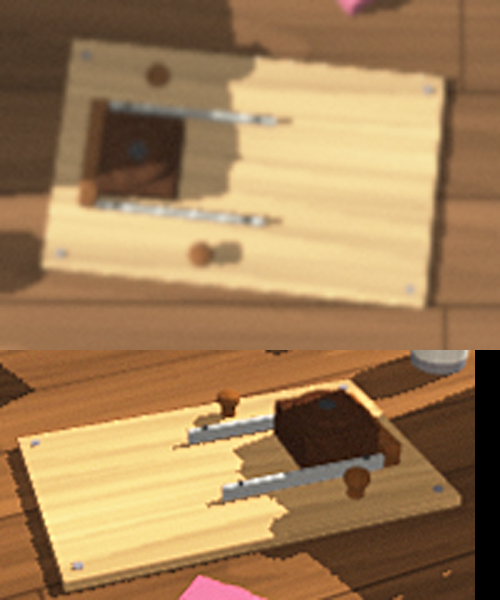

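The block sits square against the stop, centred at board (128, 0) by both cameras. It is clear of both rails, the knobs stand where they were and the hand is away.

```bash
python3 -c "
from rig import arm
print(arm.sign_off())"
```

```text
the job is handed in; nothing more can be done
None
```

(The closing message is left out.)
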